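# Break a taper toolholder loose and stand it in the tray

## Task

The taper toolholder is jammed in the green leaning release fixture. Twist it about its own axis, a good 60 degrees either way, while it is still down in its seat, to break the taper loose; then draw it straight out along the seat. Lower it into the blue tray, do not drop it, and leave it there standing upright on its small end, without disturbing the other things on the bench.

Things in the scene. Friction and masses are not known exactly. Their poses are not given: they have to be found in the camera images.
- holder_mid (a point): Centre of the loose taper toolholder (108 mm long, 0.33 to 0.55 kg, centre of mass within 10 mm), on its axis; z from small end to head. Along z: -54 (flat small end, 30 mm across) to -6 mm steel taper, widening to 44 mm; -6 to +4 dark flange, 54 mm diameter; +4 to +50 brass-coloured head; then a dark disc 28 mm across. At the start its axes are parallel to the seat's, centre 6 mm out.
- holder_grip (a point): Where to grip the toolholder: on its axis in the middle of the head, 27 mm above its centre (81 mm from the small end). Axes as holder_mid. The head is 46 mm in diameter and 46 mm long, with two parallel flats 36 mm apart that face the toolholder's +y and -y, each about 29 mm wide.
- seat (a point): Centre of the fixture's mouth, level with the steel rim the flange rests on, 115 mm above the bench; seat 48 mm deep. z points out along the axis, 27 degrees from vertical, leaning to the fixture's front; y level. Spring pads hold the taper from +y and -y: it resists twist with some 0.2 to 0.8 N m, a straight pull with 30 to 50 N. Turned 30 degrees either way it starts to free; from 60 degrees its flats face the pads and it lifts out.
- fixture: Green release fixture bolted to the bench; origin at bench level under its middle, x away from its front. Base plate 150 mm (x) by 130 mm (y), 14 mm thick; the housing is about 110 mm wide and its highest edge about 130 mm above the bench. It does not move.
- blue_tray: Blue tray fixed to the bench, 140 by 140 mm, rim 30 mm above the bench, walls 5 mm. Origin at its centre at bench level; the inner floor is 5 mm above it. The toolholder standing on it has its centre 59 mm above the bench.
- yellow_tray: Yellow tray of the same size and build, not the goal; it may be on either side.
- chuck: Bystander: dark drill chuck, 52 mm diameter, 80 mm high, standing in the yellow tray; origin at its underside.
- oil: Bystander: white plastic bottle, 66 mm diameter, 160 mm high, standing; origin at its underside.
- tape: Bystander: brown roll, 100 mm diameter, 48 mm high, lying flat; origin at its underside.
- hammer: Bystander: hammer lying on the bench, about 260 mm long; origin under its middle.

How it is judged:
On the way, in this order (a step that is already met when the one before it is completed fails the run):
1. the toolholder is twisted at least 34 degrees about its axis while still in its seat (raised no more than 15 mm) (angle between the x axis of holder_mid and the x axis of seat, either way round above 0.6 rad and z of holder_mid in the frame of seat below 0.021 m and distance between holder_mid and seat below 0.03 m), for 0.1 s.
2. it is drawn clear of the seat in the gripper (z of holder_mid in the frame of seat above 0.066 m and contact force between the fingers and holder above 0.5 N), for 0.1 s.
3. it is lowered into the blue tray while still held, to within 12 mm of the floor, upright within 15 degrees (x of holder_mid in the frame of blue_tray between -0.05 and 0.05 m and y of holder_mid in the frame of blue_tray between -0.05 and 0.05 m and z of holder_mid in the frame of blue_tray between 0.052 and 0.071 m and contact force between the fingers and holder above 0.5 N and angle between holder_mid's own z axis and vertical below 0.26 rad), for 0.1 s.
At the end, for the whole second after the job is handed in: The toolholder stands upright (within 5 degrees) on its small end on the floor of the blue tray, its axis within 50 mm of the tray's middle along each side, released and at rest (x of holder_mid in the frame of blue_tray between -0.05 and 0.05 m and y of holder_mid in the frame of blue_tray between -0.05 and 0.05 m and z of holder_mid in the frame of blue_tray between 0.055 and 0.063 m and angle between holder_mid's own z axis and vertical below 0.09 rad and linear speed of holder below 0.02 m/s and angular speed of holder below 0.2 rad/s and contact force between the fingers and holder below 0.1 N); the robot touches nothing.
It fails at once if the drill chuck is moved more than 30 mm or tipped (distance of chuck from where it was at the start of the episode above 0.03 m or angle between chuck's own z axis and vertical above 0.3 rad).
It fails at once if the bottle is moved more than 30 mm or tipped (distance of oil from where it was at the start of the episode above 0.03 m or angle between oil's own z axis and vertical above 0.3 rad).
It fails at once if the roll is moved more than 30 mm or tipped (distance of tape from where it was at the start of the episode above 0.03 m or angle between tape's own z axis and vertical above 0.3 rad).
It fails at once if the hammer is moved more than 30 mm (distance of hammer from where it was at the start of the episode above 0.03 m).
It also fails if it takes over 45 s, if anything falls off the work surface, if the arm or the gripper's body presses on something with over 40 N, if the wrist force passes 120 N, or if a joint passes its speed limit or range.

## Robot

A 6-joint arm with a two-finger parallel gripper is mounted at the origin on the work surface. World frame = base frame: x ahead of the robot, y to its left, z up, the work surface at z = 0. Lengths are in m, angles in rad, forces in N, time in s.
With the tool pointing down it reaches from about 0.275 to 0.75 m from the base axis. Payload 10.2 kg.
Tool frame: the origin (TCP) lies on the centre line of the jaws, within the pads' length; the fingertips stand 25 mm ahead of it and the grasp point (between the pads) lies 6 mm ahead of it; z points along the fingers, y is the line along which they close (so a half turn about z gives the same grasp; the last joint's range is limited). The gripper opens to 88 mm and grips with 3 to 60 N. Pads are 18 mm wide; open, the fingers measure 123 mm over their backs; the gripper's body (75 mm by 187 mm) begins 45 mm behind the grasp point.
Start: joints at [-1.489, 0.313, 1.498, -0, 1.331, -0.223], TCP at [0.158, -0.501, 0.264] pointing down, gripper open.
Joint ranges: [-2.94, 2.94], [-0.97, 2.17], [0.19, 2.56], [-1.23, 4.37], [0.02, 3.11], [-2.88, 2.88]. Speed limits (rad/s): [2.39, 2.39, 3.01, 3.14, 3.14, 3.14].

## Interface

Orientations are given as [roll, pitch, yaw] about the fixed x, y, z axes, in that order (R = Rz(yaw) Ry(pitch) Rx(roll)).
In Python, from plant import ctrl gives the robot as it stands. The module is installed in compiled form; this text tells all that it offers.
- The arm moves only by the tool play_rows, never from a script. Its argument "steps" is one flat list of numbers, 5 for each row, row after row: the shift along the tool's x, y, z in m, then the turn about the tool's z in degrees, then the opening in per cent of the stroke, from 0 (shut) to 100 (fully open). A call has 1 to 12 rows; each row shifts and turns the commanded pose from where the row before left it, along the tool's axes as they then stand; what a row does not reach is not made up. A row lasts 1/8 s, in which the tool goes at most 62.5 mm and 10.7 degrees, less where a joint would pass 70% of its speed; a pose out of reach is approached as far as the arm can. A call with a gripper value outside its range is refused whole. The fingers move at their own pace and stop on an object; the grip force is fixed at half the most. Time passes only in rows, so rows that do not move let the fingers close. It gives the time, the measured TCP pose, the force, the opening and the grip force at its end, in the units of the state.
- ctrl.observe(): the state, without advancing time (a new reading comes with each control period).
- ctrl.snapshot(name): name is "side" or "top" or "wrist"; returns a dict with "pixels" (480x640x3 uint8, red, green, blue), "range_z" (480x640 float32, m along the optical axis (not along the pixel's ray), 0 where there is no reading), "intrinsics" (3x3 intrinsics, pixels), "distortion" ([k1, k2, p1, p2, k3] as OpenCV has them; the pictures are not rectified), "world_from_camera" (4x4, takes a point from camera to world coordinates); the wrist camera has in their place "tool_from_camera" (4x4, takes a point from camera to tool coordinates, whose origin is the TCP and whose axes are the flange's). Camera axes: x right, y down, z forward; pixel columns grow to the right and rows downward; lengths in m; the calibration is good to about 2 mm. A picture is of the moment at which its call begins: read the wrist's pose just before it.
- ctrl.close_job(): hands the job in; it is judged then, once.
The state is a dict: "time": time; "q": joint angles; "dq": joint speeds; "tau": joint torques, N m; "eef_pos": TCP position; "tcp_rot": TCP orientation; "wrist_force": force on the tool from outside, world axes, zero at the start; "torque": the same for the moment, N m; "gripper_width": opening from 0.0 (shut) to 1.0 (fully open); "gripper_force": force on a finger pad.
Only numpy, scipy, OpenCV 4.12 (cv2) and the standard library are available. Lean on these libraries where they do the work, as an engineer would, in place of code of your own. Each camera call takes 0.05 s, during which the arm holds its last target. There are 200 camera calls.

## Working session

There is one attempt and no reset: what is moved stays moved. The work goes in short steps, Python scripts to look and compute and a tool call to move; the robot and the scene stay as the last step left them, time stands still between calls to the robot, and variables do not carry over. Pictures are saved under pics/ and viewed, at most 10 in all, crops included, and the job is handed in when it is done.

Besides the shell and the picture viewer there is one more tool, called after "Emit:" by a JSON object that holds its "method" and its "body", one argument or row to a line. play_rows: Moves the arm, as the interface text tells. Its arguments: {"type":"object","properties":{"steps":{"type":"array"}},"required":["steps"]}

```bash
mkdir -p pics; cat > h.py <<'E'
import numpy as np, cv2, pickle
from scipy.spatial.transform import Rotation as R
from plant import ctrl
def snap(name,tag):
    o=ctrl.observe(); s=ctrl.snapshot(name); s['T']=s.get('world_from_camera')
    if s['T'] is None:
        W=np.eye(4); W[:3,:3]=R.from_euler('xyz',o['tcp_rot']).as_matrix() if np.size(o['tcp_rot'])==3 else np.array(o['tcp_rot']); W[:3,3]=o['eef_pos']
        s['T']=W@s['tool_from_camera']
    pickle.dump(s,open(f'pics/{tag}.pkl','wb')); cv2.imwrite(f'pics/{tag}.png',s['pixels'][:,:,::-1]); return s
def load(tag): return pickle.load(open(f'pics/{tag}.pkl','rb'))
def cloud(s):
    v,u=np.mgrid[:480,:640]; p=np.stack([u,v],-1).reshape(-1,1,2).astype(float)
    n=cv2.undistortPoints(p,np.array(s['intrinsics']),np.array(s['distortion'])).reshape(480,640,2)
    z=s['range_z']; P=np.dstack([n*z[...,None],z]); P=P@np.array(s['T'])[:3,:3].T+np.array(s['T'])[:3,3]
    P[z<=0]=np.nan; return P
E
python3 - <<'E'
from h import *
print(ctrl.observe())
for n in('side','top'):
    s=snap(n,n+'0'); print(s['T'],s['intrinsics'],s['distortion'],(s['range_z']>0).mean())
a=cv2.imread('pics/side0.png')
E
```

```text
{'time': 0.0, 'q': array([-1.48935237e+00,  3.13428868e-01,  1.49841192e+00,  2.58306059e-05,
        1.33102357e+00, -2.23374243e-01]), 'dq': array([-4.61576156e-04, -1.77181504e-03, -9.00691947e-04, -8.32032876e-04,
       -1.81915891e-05, -3.18018016e-04]), 'tau': array([ 7.81292529e-04, -4.02216089e+01, -2.52262223e+01,  6.94803335e-02,
        3.53192026e-02, -1.06416624e-04]), 'eef_pos': array([ 0.15755191, -0.50057901,  0.26318134]), 'tcp_rot': array([-3.14035811e+00, -3.06168779e-04,  3.04811861e-01]), 'wrist_force': array([0.11049798, 0.26734386, 0.2345337 ]), 'torque': array([-0.02151387, -0.03538335,  0.01263023]), 'gripper_force': 0.0, 'gripper_width': 1.002901806442866}
[[-0.95398737 -0.19741055  0.22569264  0.30234572]
 [-0.29970624  0.65082623 -0.69756819  0.76166582]
 [-0.00917937 -0.73311274 -0.68004519  0.83284535]
 [ 0.          0.          0.          1.        ]] [[549.82868429   0.         318.39423424]
 [  0.         549.82868429 239.29980456]
 [  0.           0.           1.        ]] [0.00198713 0.         0.         0.         0.        ] 0.9957845052083333
[[-0.0278419  -0.98972721  0.14023149  0.4405888 ]
 [-0.99955223  0.02910333  0.00695224  0.01107477]
 [-0.01096203 -0.13997513 -0.99009434  0.95536543]
 [ 0.          0.          0.          1.        ]] [[463.16495712   0.         311.43842319]
 [  0.         463.16495712 239.361392  ]
 [  0.           0.           1.        ]] [-0.00541744  0.          0.          0.          0.        ] 0.99607421875
```

View pics/side0.png

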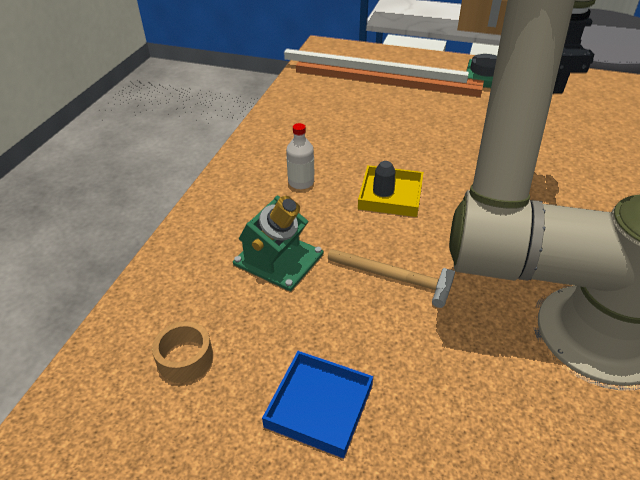

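View pics/top0.png

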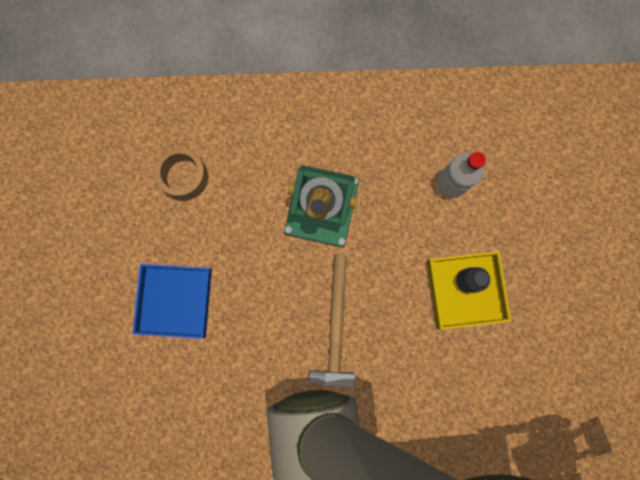

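The side view shows the fixture at about (278,240), with the holder leaning towards the robot, and the blue tray at (320,400). In the top view the holder head is at (320,203), the blue tray at (173,300) and the hammer at (335,320). Next I'll measure with the depth images.

```bash
cat > m.py <<'E'
from h import *
for t in('top0','side0'):
    s=load(t); P=cloud(s); hsv=cv2.cvtColor(s['pixels'],cv2.COLOR_RGB2HSV); H,S,V=[hsv[...,i].astype(int) for i in range(3)]
    ok=np.isfinite(P[...,0])
    def rect(m,n):
        q=P[m&ok]; r=cv2.minAreaRect(q[:,:2].astype(np.float32)); print(t,n,len(q),np.round(r[0],4),np.round(r[1],3),round(r[2],1),'z',np.round(np.percentile(q[:,2],[2,50,98]),3))
    inb=(P[...,0]>.2)&(P[...,0]<.8)&(abs(P[...,1])<.5)&(P[...,2]<.3)
    rect((H>105)&(H<130)&(S>120)&inb&(P[...,2]>.02),'bluerim')
    rect((H>105)&(H<130)&(S>120)&inb&(P[...,2]<.012),'bluefloor')
    g=(H>60)&(H<95)&(S>80)&inb; rect(g,'green all'); rect(g&(P[...,2]<.03),'green base')
    rect((H>22)&(H<34)&(S>180)&inb&(abs(P[...,1]+.3)<.15),'yellow')
    fx=(abs(P[...,0]-.53)<.1)&(abs(P[...,1])<.09)&ok
    rim=fx&(S<70)&(V>90)&(P[...,2]>.08)&(P[...,2]<.16)
    q=P[rim]
    # plane fit robust
    c=np.median(q,0)
    for _ in range(5):
        n=np.linalg.svd(q-c,full_matrices=False)[2][2]; n*=np.sign(n[2]); d=(q-c)@n; k=abs(d)<.004; q=q[k]; c=q.mean(0)
    e1=np.cross(n,[0,1,0]); e1/=np.linalg.norm(e1); e2=np.cross(n,e1); uv=np.c_[(q-c)@e1,(q-c)@e2]
    (a,b),rad=cv2.minEnclosingCircle(uv.astype(np.float32))
    print(t,'rim',len(q),'n',n.round(3),'tilt',np.degrees(np.arccos(n[2])).round(1),'az',np.degrees(np.arctan2(n[1],n[0])).round(1),'ctr',(c+a*e1+b*e2).round(4),'r',rad)
    top=fx&(P[...,2]>.16); q=P[top]; print(t,'head top pts',len(q),q.mean(0).round(4),q.max(0).round(3),q.min(0).round(3))
    hi=(P[...,2]>.02)&(P[...,2]<.3)&(P[...,0]>.25)&(P[...,0]<.85)&(abs(P[...,1])<.5)
    print('rim px',np.argwhere(rim).mean(0))
E
python3 m.py; python3 - <<'E'
from h import *
a=cv2.imread('pics/top0.png')[150:260,260:380]; b=cv2.imread('pics/side0.png')[180:300,220:340]
cv2.imwrite('pics/crop0.png',np.hstack([cv2.resize(a,(400,366),interpolation=2),cv2.resize(b,(400,366),interpolation=2)]))
E
```

```text
top0 bluerim 777 [0.4572 0.3001] [0.14  0.137] 84.9 z [0.021 0.03  0.034]
top0 bluefloor 3973 [0.4573 0.3047] [0.126 0.131] 85.0 z [0.004 0.007 0.011]
top0 green all 2389 [ 0.6367 -0.0031] [0.124 0.131] 75.9 z [0.012 0.017 0.127]
top0 green base 1289 [ 0.6367 -0.0031] [0.124 0.131] 75.9 z [0.012 0.015 0.019]
top0 yellow 4389 [ 0.4617 -0.2928] [0.139 0.141] 4.8 z [0.003 0.007 0.033]
top0 rim 125 n [-0.518  0.106  0.849] tilt 31.9 az 168.5 ctr [ 0.6276 -0.0034  0.1129] r 0.03865185007452965
top0 head top pts 402 [0.6132 0.0022 0.1697] [0.63  0.023 0.179] [ 0.592 -0.018  0.16 ]
rim px [208.79569892 327.55376344]
side0 bluerim 1592 [0.4431 0.0419] [0.662 0.146] 87.5 z [0.02  0.029 0.032]
side0 bluefloor 5255 [0.4534 0.301 ] [0.139 0.139] 84.7 z [0.003 0.006 0.011]
side0 green all 3277 [ 0.64   -0.0051] [0.133 0.148] 75.8 z [0.008 0.017 0.124]
side0 green base 1861 [ 0.64   -0.0051] [0.133 0.148] 75.8 z [0.007 0.014 0.027]
side0 yellow 2076 [ 0.4627 -0.314 ] [0.145 0.187] 5.6 z [0.002 0.009 0.032]
side0 rim 162 n [-0.432  0.11   0.895] tilt 26.5 az 165.7 ctr [0.6174 0.0009 0.107 ] r 0.03616442158818245
side0 head top pts 278 [0.6112 0.005  0.168 ] [0.629 0.023 0.177] [ 0.591 -0.018  0.16 ]
rim px [230.78034682 287.57225434]
```

View pics/crop0.png

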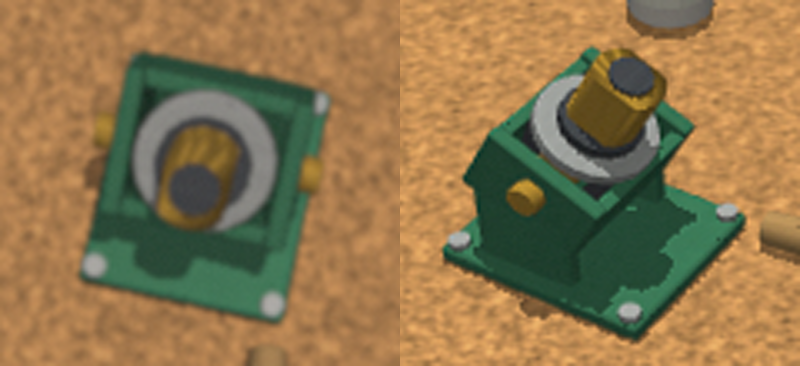

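The two views agree:
- **Seat:** about (0.622, -0.001, 0.112), leaning at azimuth about 166°.
- **Blue tray:** centre about (0.456, 0.302).

The rows only turn about tool z, so tilting the tool 27° needs a trick. First I'll go out along the lean azimuth and see how the arm behaves at the edge of its reach.

Emit:
{"method": "play_rows", "body": {
  "steps": [0.054,-0.0143,-0.008,0,100,0.054,-0.0143,-0.008,0,100,0.054,-0.0143,-0.008,0,100,0.054,-0.0143,-0.008,0,100,0.054,-0.0143,-0.008,0,100,0.054,-0.0143,-0.008,0,100,0.054,-0.0143,-0.008,0,100,0.054,-0.0143,-0.008,0,100,0.054,-0.0143,-0.008,10.6,100,0.054,-0.0043,-0.008,10.6,100,0.05,0.003,-0.008,10.5,100]
}}

```text
time: 1.48
eef_pos: [0.6792, -0.2256, 0.3512]
tcp_rot: [-3.141, 0.0, -0.219]
wrist_force: [-0.3, -1.2, -0.7]
gripper_width: 0.998
gripper_force: 0.0
```

Emit:
{"method": "play_rows", "body": {
  "steps": [0,-0.05,0,1.7,100,0.03,0,0,0,100,0.05,0,0,0,100,0.05,0,0,0,100,0.05,0,0,0,100,0.05,0,0,0,100]
}}

```text
time: 2.22
eef_pos: [0.7723, -0.1986, 0.2936]
tcp_rot: [3.141, -0.093, -0.246]
wrist_force: [-0.4, -0.8, -0.4]
gripper_width: 1.004
gripper_force: 0.0
```

```bash
python3 -c "
from h import *
o=ctrl.observe(); print(o['time'],o['q'].round(3),o['eef_pos'],o['tcp_rot'])"
```

```text
2.225 [-0.402  1.046  0.188  0.014  1.816  1.419] [ 0.77225322 -0.19862987  0.29356517] [ 3.14123399 -0.0926968  -0.24586976]
```

The out-of-reach push does tilt the tool, in the direction I need: pitch is now -0.093. I'll continue.

Emit:
{"method": "play_rows", "body": {
  "steps": [0.06,0,0,0,100,0.06,0,0,0,100,0.06,0,0,0,100,0.06,0,0,0,100]
}}

```text
time: 2.72
eef_pos: [0.8149, -0.2084, 0.2568]
tcp_rot: [3.141, -0.221, -0.246]
wrist_force: [0.4, -0.7, -0.1]
gripper_width: 0.998
gripper_force: 0.0
```

```bash
python3 -c "
from h import *
o=ctrl.observe(); print(o['time'],o['q'].round(4),o['eef_pos'],o['tcp_rot'])"
```

```text
2.725 [-0.3977  1.0994  0.1881  0.0323  1.6351  1.4247] [ 0.81486481 -0.20836511  0.25684584] [ 3.14057858 -0.2212743  -0.24584246]
```

Emit:
{"method": "play_rows", "body": {
  "steps": [0.06,0,0,0,100,0.06,0,0,0,100,0.06,0,0,0,100,0.06,0,0,0,100,0.06,0,0,0,100,0.06,0,0,0,100,0.06,0,0,0,100]
}}

```text
time: 3.6
eef_pos: [0.8631, -0.2192, 0.2742]
tcp_rot: [3.139, -0.457, -0.245]
wrist_force: [-0.6, -0.1, 0.3]
gripper_width: 1.0
gripper_force: 0.0
```

```bash
python3 -c "
from h import *
o=ctrl.observe(); print(o['time'],o['q'].round(4),o['eef_pos'],o['tcp_rot'])"
```

```text
3.6 [-0.3959  1.0998  0.1874  0.0649  1.4024  1.4247] [ 0.86307249 -0.21920084  0.27420981] [ 3.13940206 -0.45652709 -0.24537918]
```

```bash
cat >> h.py <<'E'
def go(p):
    o=ctrl.observe(); M=R.from_euler('xyz',o['tcp_rot']).as_matrix(); d=M.T@(np.array(p)-o['eef_pos']); print('tool delta mm',(d*1000).round(1),'rot',o['tcp_rot'].round(4),'tz',M[:,2].round(3)); return d
E
python3 -c "
from h import *
go([.551,.017,.26])"
```

```text
tool delta mm [-329.5 -153.  -146.3] rot [ 3.1394 -0.4565 -0.2454] tz [ 0.427 -0.109 -0.898]
```

Emit:
{"method": "play_rows", "body": {
  "steps": [-0.041,-0.019,-0.018,0,100,-0.041,-0.019,-0.018,0,100,-0.041,-0.019,-0.018,0,100,-0.041,-0.019,-0.018,0,100,-0.041,-0.019,-0.018,0,100,-0.041,-0.019,-0.018,0,100,-0.041,-0.019,-0.018,0,100,-0.042,-0.019,-0.019,0,100,0,0,0,0,100]
}}

```text
time: 4.72
eef_pos: [0.5735, 0.0017, 0.263]
tcp_rot: [3.14, -0.456, -0.244]
wrist_force: [0.2, -0.4, 0.1]
gripper_width: 1.0
gripper_force: 0.0
```

```bash
python3 - <<'E'
from h import *
s=snap('wrist','w1'); print(go([.551,.017,.26]),ctrl.observe()['q'].round(3),s['tool_from_camera'])
P=cloud(s); hsv=cv2.cvtColor(s['pixels'],cv2.COLOR_RGB2HSV); S,V=hsv[...,1].astype(int),hsv[...,2].astype(int)
for v in range(0,480,40): print(v,[f'{P[v,u,2]*1000:.0f}' for u in range(0,640,64)])
E
```

```text
tool delta mm [-25.8 -10.1  -9.1] rot [ 3.1401 -0.4568 -0.2447] tz [ 0.428 -0.108 -0.897]
[-0.02577073 -0.01005796 -0.00909483] [-0.193  0.235  1.664 -0.034  0.787  1.641] [[ 1.14484461e-03 -9.65307557e-01 -2.61113019e-01  6.76670567e-02]
 [ 9.99999188e-01  1.25122554e-03 -2.41174432e-04  2.84929384e-04]
 [ 5.59518779e-04 -2.61112531e-01  9.65308206e-01 -1.21882508e-01]
 [ 0.00000000e+00  0.00000000e+00  0.00000000e+00  1.00000000e+00]]
0 ['-745', '-743', '-747', '-745', '-744', '1', '1', '0', '2', '2']
40 ['-749', '-748', '1', '3', '1', '1', '1', '1', '1', '1']
80 ['0', '1', '2', '0', '2', '2', '2', '2', '1', '0']
120 ['1', '1', '1', '1', '2', '2', '1', 'nan', '2', '101']
160 ['2', '0', '-0', '2', '-0', '1', '1', '2', '1', '66']
200 ['49', '3', '1', '0', '97', '132', '1', '1', '1', '1']
240 ['-0', '19', '1', '-0', '117', '175', '102', '1', '1', '-0']
280 ['2', '2', '-1', '1', '90', '167', '0', '2', '1', '1']
320 ['328', '323', '1', '263', '20', '16', '2', '262', '1', '323']
360 ['334', '326', '326', '324', '324', '325', '324', '325', '325', '325']
400 ['330', '322', '292', '2', '2', '-1', '27', '1', '291', '321']
440 ['340', '339', '340', '339', '338', '339', '339', '339', '339', '340']
```

View pics/w1.png

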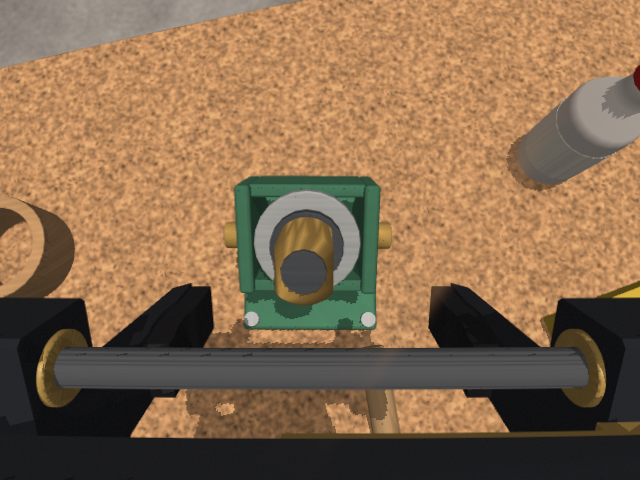

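The wrist view shows the holder well: dark disc at (303,272), rim ring centred at about (307,240), and the jaws aligned with the housing sides. Now I'll fit the rim plane and the disc.

```bash
cat > f.py <<'E'
from h import *
import sys
s=load(sys.argv[1]); P=cloud(s); T=np.array(s['T'])@np.linalg.inv(s['tool_from_camera']); px=s['pixels']
hsv=cv2.cvtColor(px,cv2.COLOR_RGB2HSV); S,V=hsv[...,1].astype(int),hsv[...,2].astype(int)
box=np.zeros((480,640),bool); box[180:310,240:380]=1
def fit(m,name,circ=True):
    q=P[m&box&np.isfinite(P[...,0])]; c=np.median(q,0)
    for _ in range(6):
        n=np.linalg.svd(q-c,full_matrices=False)[2][2]; n*=np.sign(n[2]); q=q[abs((q-c)@n)<.003]; c=q.mean(0)
    e1=np.cross(n,[0,1,0]); e1/=np.linalg.norm(e1); e2=np.cross(n,e1); uv=np.c_[(q-c)@e1,(q-c)@e2].astype(np.float32)
    (a,b),r=cv2.minEnclosingCircle(uv); w=c+a*e1+b*e2
    print(name,len(q),'n',n.round(3),'tilt',np.degrees(np.arccos(n[2])).round(1),'az',np.degrees(np.arctan2(n[1],n[0])).round(1),'ctr',w.round(4),'mean',c.round(4),'r',round(r,4)); return w,n
w,n=fit((S<40)&(V>110)&(P[...,2]>.08)&(P[...,2]<.16),'rim')
d,_=fit((S<60)&(V<100)&(P[...,2]>.155),'disc')
a=d-w; a/=np.linalg.norm(a); print('disc-rim',np.linalg.norm(d-w),'axis tilt',np.degrees(np.arccos(a[2])),'az',np.degrees(np.arctan2(a[1],a[0])))
print('axis in tool',(T[:3,:3].T@a).round(3),'disc in tool',(T[:3,:3].T@(d-T[:3,3])).round(4),'rim in tool',(T[:3,:3].T@(w-T[:3,3])).round(4))
E
python3 f.py w1
```

```text
rim 3487 n [-0.439  0.11   0.892] tilt 26.9 az 165.9 ctr [ 0.6355 -0.0032  0.1162] mean [ 0.6456 -0.0069  0.1216] r 0.0398
disc 1549 n [-0.444  0.108  0.89 ] tilt 27.2 az 166.3 ctr [0.6085 0.0031 0.1696] mean [0.609  0.0032 0.1699] r 0.014
disc-rim 0.06021009103897423 axis tilt 27.437879831496183 az 166.81264608080295
axis in tool [-0.023  0.008 -1.   ] disc in tool [-0.0109 -0.0099  0.0987] rim in tool [-0.0095 -0.0104  0.1589]
```

Emit:
{"method": "play_rows", "body": {
  "steps": [-0.0105,-0.01,0.02,0,100,0,0,0.03,0,100,0,0,0.03,0,100,0,0,0.025,0,100,0,0,0.013,0,100,0,0,0,0,100]
}}

```text
time: 5.52
eef_pos: [0.6189, -0.0012, 0.1509]
tcp_rot: [3.14, -0.454, -0.246]
wrist_force: [0.4, -0.6, 0.1]
gripper_width: 1.0
gripper_force: 0.0
```

```bash
python3 - <<'E'
from h import *
w=np.array([.6355,-.0032,.1162]); a=np.array([-.447,.1075,.888]); go(w+.0392*a); print(ctrl.observe()['q'].round(3))
s=snap('wrist','w2')
E
```

```text
tool delta mm [-1.3 -2.  -0.7] rot [ 3.1399 -0.4537 -0.2463] tz [ 0.425 -0.109 -0.899]
[-0.18   0.46   1.668 -0.058  0.562  1.68 ]
```

View pics/w2.png

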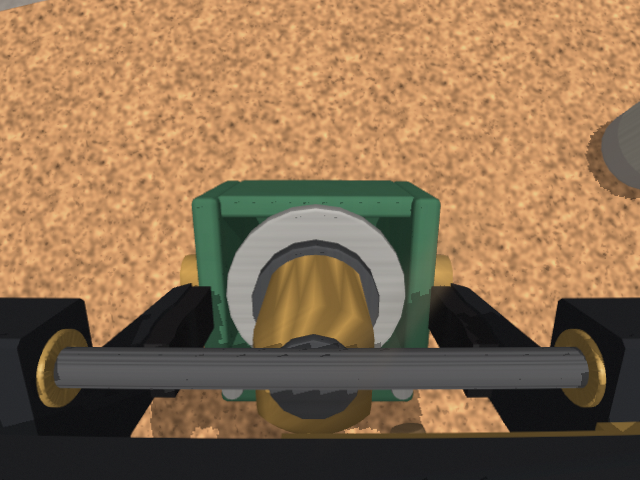

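The head (centre at about (315,340)) sits centred between the open fingers. I'll make a small correction and then close.

Emit:
{"method": "play_rows", "body": {
  "steps": [-0.001,-0.0015,0,0,100,0,0,0,0,0,0,0,0,0,0,0,0,0,0,0,0,0,0,0,0,0,0,0,0,0]
}}

```text
time: 6.32
eef_pos: [0.618, 0.0009, 0.1509]
tcp_rot: [3.14, -0.454, -0.246]
wrist_force: [-0.3, -0.3, 0.7]
gripper_width: 0.46
gripper_force: 0.0
```

Emit:
{"method": "play_rows", "body": {
  "steps": [0,0,0,0,0,0,0,0,0,0,0,0,0,0,0]
}}

```text
time: 6.7
eef_pos: [0.6181, 0.001, 0.1509]
tcp_rot: [3.14, -0.454, -0.246]
wrist_force: [0.8, 2.5, -0.2]
gripper_width: 0.407
gripper_force: 30.0
```

Emit:
{"method": "play_rows", "body": {
  "steps": [0,0,0,-6,0,0,0,0,-6,0,0,0,0,-6,0,0,0,0,-6,0,0,0,0,-6,0,0,0,0,-6,0]
}}

```text
time: 7.45
eef_pos: [0.6179, 0.0012, 0.1515]
tcp_rot: [2.861, -0.362, 0.435]
wrist_force: [-5.8, 2.8, 6.9]
gripper_width: 0.409
gripper_force: 30.1
```

```bash
python3 -c "
from h import *
o=ctrl.observe(); print(o['q'].round(3),o['torque'].round(2),o['eef_pos'],o['tcp_rot'].round(3),o['wrist_force'].round(1)); M=R.from_euler('xyz',o['tcp_rot']); M0=R.from_euler('xyz',[3.14,-.454,-.246]); print((M0.inv()*M).as_rotvec(degrees=True))"
```

```text
[-0.176  0.458  1.67  -0.06   0.561  1.054] [ 0.57  0.59 -0.3 ] [0.61788218 0.00115156 0.15148089] [ 2.861 -0.362  0.435] [-5.8  2.8  6.9]
[ 2.86816090e-02  1.87964996e-02 -3.60957398e+01]
```

Twisted 36° with low forces. Continuing to about 68°.

Emit:
{"method": "play_rows", "body": {
  "steps": [0,0,0,-6,0,0,0,0,-6,0,0,0,0,-6,0,0,0,0,-6,0,0,0,0,-6,0,0,0,0,-3,0,0,0,0,0,0]
}}

```text
time: 8.32
eef_pos: [0.6171, 0.0013, 0.1506]
tcp_rot: [2.716, -0.155, 0.992]
wrist_force: [-7.7, 3.3, 4.2]
gripper_width: 0.407
gripper_force: 30.0
```

```bash
python3 - <<'E'
from h import *
o=ctrl.observe(); print(o['torque'].round(2),o['eef_pos'],o['tcp_rot'].round(3),o['wrist_force'].round(1)); M=R.from_euler('xyz',o['tcp_rot']); M0=R.from_euler('xyz',[3.14,-.454,-.246]); print((M0.inv()*M).as_rotvec(degrees=True))
s=snap('side','s1'); cv2.imwrite('pics/s1c.png',cv2.resize(s['pixels'][150:310,200:380,::-1],(540,480)))
E
```

```text
[ 0.49  0.9  -0.01] [0.61706438 0.00130779 0.15061499] [ 2.716 -0.155  0.992] [-7.7  3.3  4.2]
[  0.08718018  -0.12481489 -69.03487285]
```

View pics/s1c.png

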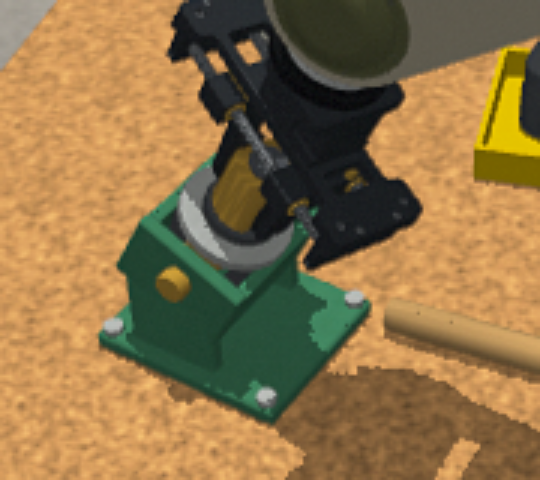

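The holder has turned with the jaws, which are closed on the brass head at crop pixel (240,190), still seated. Now I'll draw it out.

Emit:
{"method": "play_rows", "body": {
  "steps": [0,0,-0.005,0,0,0,0,-0.008,0,0,0,0,-0.012,0,0,0,0,-0.015,0,0,0,0,-0.015,0,0,0,0,-0.015,0,0,0,0,-0.015,0,0,0,0,-0.015,0,0,0,0,0,0,0]
}}

```text
time: 9.5
eef_pos: [0.5756, 0.0118, 0.2422]
tcp_rot: [2.711, -0.157, 0.993]
wrist_force: [-0.0, 0.1, -5.7]
gripper_width: 0.404
gripper_force: 30.0
```

```bash
python3 - <<'E'
from h import *
o=ctrl.observe(); print(o['q'].round(3),o['eef_pos'],o['tcp_rot'].round(3),o['wrist_force'].round(1))
s=snap('side','s2'); cv2.imwrite('pics/s2c.png',cv2.resize(s['pixels'][110:290,200:400,::-1],(600,540)))
E
```

```text
[-0.169  0.259  1.69  -0.053  0.737  0.474] [0.57556215 0.01181536 0.24217681] [ 2.711 -0.157  0.993] [-0.   0.1 -5.7]
```

View pics/s2c.png

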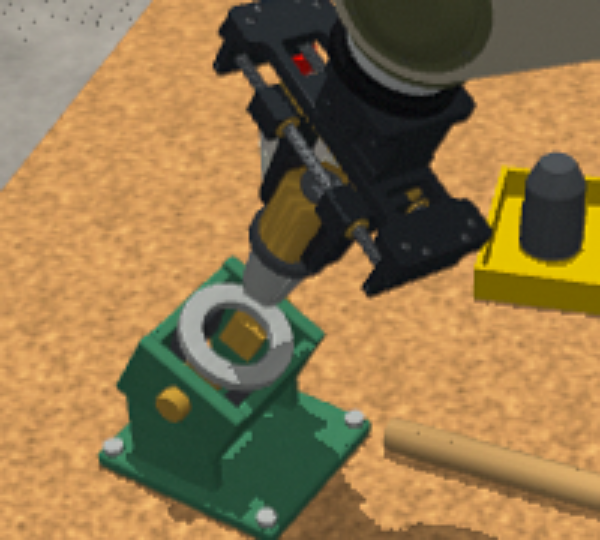

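It is clear of the seat and firmly held, small end at crop pixel (265,290). Now I'll bring the tool upright by pushing inward at the inner reach limit, in the plane of the lean.

```bash
python3 -c "
from h import *
go([.415,.009,.29]); o=ctrl.observe(); M=R.from_euler('xyz',o['tcp_rot']).as_matrix(); print(M.T@[-.969,.245,0])"
```

```text
tool delta mm [ -81.3  -94.9 -111.9] rot [ 2.7126 -0.1567  0.9924] tz [ 0.426 -0.109 -0.898]
[-0.32064336 -0.83858744 -0.43925498]
```

Emit:
{"method": "play_rows", "body": {
  "steps": [-0.016,-0.019,-0.022,0,0,-0.016,-0.019,-0.022,0,0,-0.016,-0.019,-0.022,0,0,-0.016,-0.019,-0.022,0,0,-0.016,-0.019,-0.022,0,0]
}}

```text
time: 10.18
eef_pos: [0.4155, 0.0099, 0.2879]
tcp_rot: [2.714, -0.156, 0.992]
wrist_force: [0.1, -0.2, -4.3]
gripper_width: 0.406
gripper_force: 30.0
```

Emit:
{"method": "play_rows", "body": {
  "steps": [-0.01,-0.025,-0.013,0,0,-0.01,-0.025,-0.013,0,0,-0.01,-0.025,-0.013,0,0,-0.01,-0.025,-0.013,0,0]
}}

```text
time: 10.68
eef_pos: [0.2992, 0.0378, 0.2872]
tcp_rot: [2.714, -0.156, 0.992]
wrist_force: [-0.9, 0.2, -5.3]
gripper_width: 0.404
gripper_force: 30.0
```

```bash
python3 -c "
from h import *
go([.415,.009,.29]); o=ctrl.observe(); print(o['q'].round(3)); M=R.from_euler('xyz',o['tcp_rot']).as_matrix(); print(M.T@[-.969,.245,0])"
```

```text
tool delta mm [ 39.2 101.2  49.8] rot [ 2.7141 -0.1561  0.992 ] tz [ 0.424 -0.108 -0.899]
[-0.281 -0.492  2.219  0.017  0.961  0.325]
[-0.32100735 -0.8391829  -0.43784967]
```

Emit:
{"method": "play_rows", "body": {
  "steps": [-0.01,-0.025,-0.013,0,0,-0.01,-0.025,-0.013,0,0,-0.01,-0.025,-0.013,0,0]
}}

```text
time: 11.05
eef_pos: [0.2119, 0.0587, 0.2869]
tcp_rot: [2.714, -0.156, 0.992]
wrist_force: [0.4, 0.4, -5.8]
gripper_width: 0.403
gripper_force: 30.0
```

```bash
python3 -c "
from h import *
go([.415,.009,.29]); o=ctrl.observe(); print(o['q'].round(3)); M=R.from_euler('xyz',o['tcp_rot']).as_matrix(); print(M.T@[-.969,.245,0])"
```

```text
tool delta mm [ 69.  176.3  88.8] rot [ 2.7139 -0.1561  0.9924] tz [ 0.425 -0.108 -0.899]
[-0.329 -0.799  2.323  0.038  1.166  0.277]
[-0.32062678 -0.83923841 -0.4380221 ]
```

```bash
cat > k.py <<'E'
import numpy as np
from scipy.optimize import least_squares
D=[([-1.489,.313,1.498,1.331],[.158,-.501,.2632]),([-.402,1.046,.188,1.816],[.7723,-.1986,.2936]),([-.3977,1.0994,.1881,1.6351],[.8149,-.2084,.2568]),([-.3959,1.0998,.1874,1.4024],[.8631,-.2192,.2742]),([-.193,.235,1.664,.787],[.5735,.0017,.263]),([-.18,.46,1.668,.562],[.6189,-.0012,.1509]),([-.281,-.492,2.219,.961],[.2992,.0378,.2872]),([-.329,-.799,2.323,1.166],[.2119,.0587,.2869])]
def fk(p,q):
    a0,h,L1,L2,L3,e=p; a=q[1]; b=a+q[2]; t=b+q[3]
    return a0+L1*np.sin(a)+L2*np.sin(b)+L3*np.sin(t), h+L1*np.cos(a)+L2*np.cos(b)+L3*np.cos(t)
def res(p):
    o=[]
    for q,x in D:
        r,z=fk(p,q); c,s=np.cos(q[0]),np.sin(q[0]); o+=[r-(x[0]*c+x[1]*s),z-x[2],p[5]-(-x[0]*s+x[1]*c)]
    return o
S=least_squares(res,[0,.3,.4,.4,.2,.11]); 
if __name__=='__main__':
    print(S.x.round(4),np.abs(S.fun).max())
    p=S.x
    for q in (D[-1][0],):
        a,b=q[1],q[1]+q[2]; print('elbow',p[0]+p[2]*np.sin(a),p[1]+p[2]*np.cos(a),'wrist',p[0]+p[2]*np.sin(a)+p[3]*np.sin(b),p[1]+p[2]*np.cos(a)+p[3]*np.cos(b))
    # min wrist radius by height at limits
    for zt in (.15,.2,.25,.3,.35,.4,.45,.5):
        best={}
        for tilt in (0,27):
            m=9
            for a in np.linspace(-.97,2.17,400):
                b=a+np.linspace(.19,2.56,400); t=np.pi-np.radians(tilt); j5=t-b; ok=(j5>.02)&(j5<3.11)
                r=p[0]+p[2]*np.sin(a)+p[3]*np.sin(b)+p[4]*np.sin(t); z=p[1]+p[2]*np.cos(a)+p[3]*np.cos(b)+p[4]*np.cos(t)
                k=ok&(abs(z-zt)<.004)
                if k.any() and r[k].min()<m: m=r[k].min(); i=np.argmin(np.where(k,r,9)); best[tilt]=(round(m,3),round(a,2),round(b[i]-a,2),round(j5[i],2))
        print(zt,best)
E
python3 k.py
```

```text
[-0.0059  0.1513  0.446   0.4025  0.2144  0.1193] 0.018184053349914242
elbow -0.32553530708198136 0.46237779168214277 wrist 0.07654226129503389 0.4812072918595256
0.15 {0: (np.float64(0.113), np.float64(-0.61), np.float64(2.56), np.float64(1.19)), 27: (np.float64(0.246), np.float64(-0.43), np.float64(2.56), np.float64(0.55))}
0.2 {0: (np.float64(0.028), np.float64(-0.97), np.float64(2.51), np.float64(1.61)), 27: (np.float64(0.132), np.float64(-0.95), np.float64(2.56), np.float64(1.06))}
0.25 {0: (np.float64(0.024), np.float64(-0.97), np.float64(2.38), np.float64(1.73)), 27: (np.float64(0.124), np.float64(-0.97), np.float64(2.44), np.float64(1.2))}
0.3 {0: (np.float64(0.013), np.float64(-0.97), np.float64(2.26), np.float64(1.85)), 27: (np.float64(0.116), np.float64(-0.97), np.float64(2.32), np.float64(1.32))}
0.35 {0: (np.float64(-0.006), np.float64(-0.97), np.float64(2.12), np.float64(1.99)), 27: (np.float64(0.101), np.float64(-0.97), np.float64(2.19), np.float64(1.45))}
0.4 {0: (np.float64(-0.033), np.float64(-0.97), np.float64(1.98), np.float64(2.13)), 27: (np.float64(0.078), np.float64(-0.97), np.float64(2.05), np.float64(1.59))}
0.45 {0: (np.float64(-0.07), np.float64(-0.97), np.float64(1.82), np.float64(2.29)), 27: (np.float64(0.046), np.float64(-0.97), np.float64(1.9), np.float64(1.74))}
0.5 {0: (np.float64(-0.122), np.float64(-0.97), np.float64(1.65), np.float64(2.47)), 27: (np.float64(0.002), np.float64(-0.97), np.float64(1.73), np.float64(1.91))}
```

Going further in would bring the gripper too close to the base, so I'll change the method. I'll turn the jaws back so their closing line is level. Then, inside the blue tray and just off the floor, I'll pivot the holder upright between the flat pads by nudging its small end against the far wall.

```bash
python3 -c "
from h import *
go([.42,.28,.29])"
```

```text
tool delta mm [295.9  30.5  61.6] rot [ 2.7139 -0.1561  0.9924] tz [ 0.425 -0.108 -0.899]
```

Emit:
{"method": "play_rows", "body": {
  "steps": [0.042,0.0044,0.0088,0,0,0.042,0.0044,0.0088,0,0,0.042,0.0044,0.0088,0,0,0.042,0.0044,0.0088,0,0,0.042,0.0044,0.0088,0,0,0.042,0.0044,0.0088,0,0,0.042,0.0044,0.0088,0,0]
}}

```text
time: 11.92
eef_pos: [0.4116, 0.2647, 0.2896]
tcp_rot: [2.719, -0.154, 0.987]
wrist_force: [0.7, -0.1, -5.1]
gripper_width: 0.406
gripper_force: 30.0
```

Emit:
{"method": "play_rows", "body": {
  "steps": [0,0,0,10,0,0,0,0,10,0,0,0,0,10,0,0,0,0,10,0,0,0,0,10,0,0,0,0,10,0,0,0,0,9,0,0,0,0,0,0]
}}

```text
time: 12.92
eef_pos: [0.4107, 0.2634, 0.2898]
tcp_rot: [3.139, -0.448, -0.249]
wrist_force: [0.3, -0.5, -5.4]
gripper_width: 0.406
gripper_force: 30.0
```

```bash
python3 - <<'E'
from h import *
a=np.array([-.44,.11,.891]); o=ctrl.observe(); print(o['q'].round(3),o['eef_pos'])
go(np.array([.452,.303,.16])+.006*a)
s=snap('side','s3'); cv2.imwrite('pics/s3c.png',cv2.resize(s['pixels'][120:480,160:640,::-1],(800,600)))
E
```

```text
[ 0.462  0.094  1.758 -0.352  0.972  2.435] [0.41072263 0.2634138  0.2898288 ]
tool delta mm [-29.1 -48.9 124. ] rot [ 3.1385 -0.4482 -0.2487] tz [ 0.419 -0.11  -0.901]
```

View pics/s3c.png

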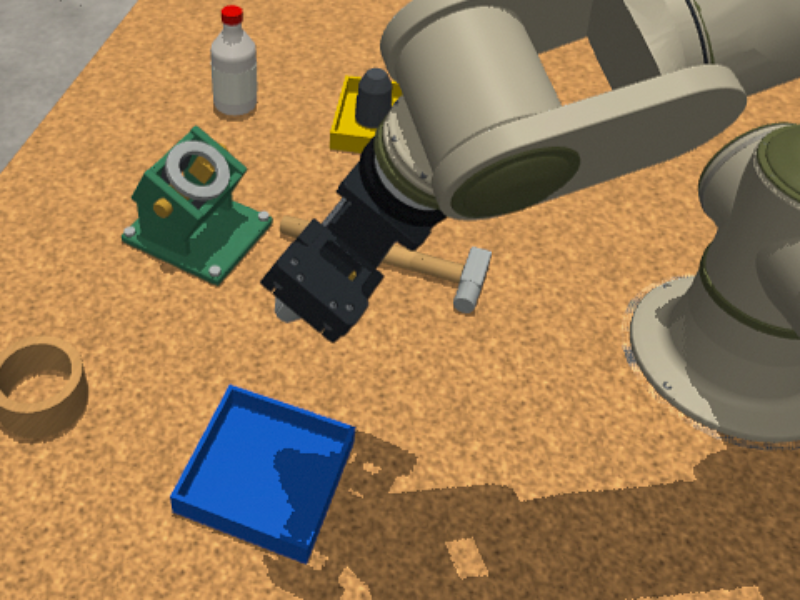

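The holder is held with its small end at crop pixel (288,305), and the tray at (262,475) is free. Moving over the tray.

Emit:
{"method": "play_rows", "body": {
  "steps": [-0.006,-0.01,0.025,0,0,-0.006,-0.01,0.025,0,0,-0.006,-0.01,0.025,0,0,-0.006,-0.01,0.025,0,0,-0.005,-0.009,0.024,0,0,0,0,0,0,0]
}}

```text
time: 13.72
eef_pos: [0.4493, 0.3035, 0.1642]
tcp_rot: [3.136, -0.446, -0.246]
wrist_force: [-0.3, 0.6, -5.6]
gripper_width: 0.409
gripper_force: 30.0
```

```bash
python3 - <<'E'
from h import *
a=np.array([-.42,.11,.901]); o=ctrl.observe(); print(o['q'].round(3),o['eef_pos'])
go(np.array([.450,.303,.090])+.006*a)
s=snap('side','s4'); P=cloud(s); hsv=cv2.cvtColor(s['pixels'],cv2.COLOR_RGB2HSV); H,S,V=[hsv[...,i].astype(int) for i in range(3)]
m=(abs(P[...,0]-.49)<.06)&(abs(P[...,1]-.3)<.06)&(S<60)&(P[...,2]<.14)&(P[...,2]>.04)
q=P[m]; i=q[:,2]<q[:,2].min()+.006; print(len(q),q.min(0),'low',q[i].mean(0))
M=R.from_euler('xyz',o['tcp_rot']).as_matrix(); print('u',M.T@[.97,-.243,0],'down',M.T@[0,0,-1],'+y',M.T@[.243,.97,0])
E
```

```text
[ 0.502  0.363  1.774 -0.466  0.726  2.629] [0.44925971 0.30350558 0.16420259]
tool delta mm [-31.3  -0.1  61.3] rot [ 3.1355 -0.4462 -0.2464] tz [ 0.417 -0.111 -0.902]Traceback (most recent call last):
  File "<stdin>", line 6, in <module>
    return umr_minimum(a, axis, None, out, keepdims, initial, where)
ValueError: zero-size array to reduction operation minimum which has no identity
```

Emit:
{"method": "play_rows", "body": {
  "steps": [-0.0085,0,0.017,0,0,-0.0085,0,0.017,0,0,-0.008,0,0.016,0,0,-0.004,0,0.008,0,0,-0.002,0,0.003,0,0,0,0,0,0,0]
}}

```text
time: 14.52
eef_pos: [0.4484, 0.3041, 0.0982]
tcp_rot: [3.14, -0.45, -0.25]
wrist_force: [-0.1, 0.3, -5.5]
gripper_width: 0.403
gripper_force: 30.0
```

```bash
python3 - <<'E'
from h import *
a=np.array([-.42,.11,.901]); o=ctrl.observe(); print(o['q'].round(3),(o['eef_pos']-.006*a).round(4),o['wrist_force'].round(1))
s=snap('wrist','w5')
E
```

```text
[ 0.504  0.47   1.83  -0.575  0.582  2.769] [0.451  0.3034 0.0928] [-0.1  0.3 -5.5]
```

View pics/w5.png

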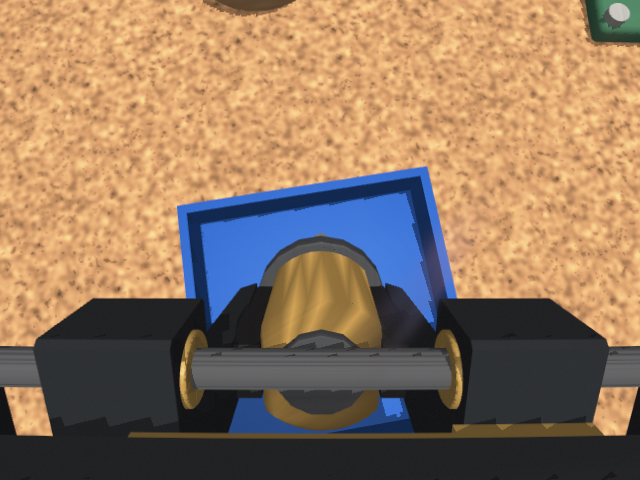

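The small end is inside the tray, and the far wall edge runs from (180,205) to (428,168). Lowering slightly, then pushing to the wall.

Emit:
{"method": "play_rows", "body": {
  "steps": [0.006,0,0.006,0,0,0.0072,0,0.0035,0,0,0.0054,0,0.0026,0,0,0.0036,0,0.0017,0,0,0.0036,0,0.0017,0,0,0.0036,0,0.0017,0,0]
}}

```text
time: 15.32
eef_pos: [0.4803, 0.2953, 0.0945]
tcp_rot: [3.138, -0.447, -0.25]
wrist_force: [-8.0, 1.3, -0.1]
gripper_width: 0.404
gripper_force: 30.0
```

```bash
cat > st.py <<'E'
from h import *
o=ctrl.observe(); M=R.from_euler('xyz',o['tcp_rot']).as_matrix(); g=o['eef_pos']+.006*M[:,2]
print(o['time'],o['q'].round(3),'grip',g.round(4),'tz',M[:,2].round(3),'F',o['wrist_force'].round(1),o['torque'].round(2),o['gripper_force'],'gn',((g[:2]-[.456,.302])@np.array([.996,-.087])).round(4))
E
python3 st.py
```

```text
15.325 [ 0.457  0.508  1.776 -0.544  0.58   2.696] grip [0.4828 0.2946 0.0891] tz [ 0.418 -0.111 -0.902] F [-8.   1.3 -0.1] [ 0.25  1.73 -0.12] 29.996965063965035 gn 0.0273
```

Contact with the wall is about 8 N. I'll keep pushing gently to pivot it.

Emit:
{"method": "play_rows", "body": {
  "steps": [0.0036,0,0.0017,0,0,0.0036,0,0.0017,0,0,0.0036,0,0.0017,0,0]
}}

```text
time: 15.7
eef_pos: [0.4919, 0.2923, 0.0945]
tcp_rot: [3.138, -0.447, -0.25]
wrist_force: [-7.8, 0.6, 0.0]
gripper_width: 0.407
gripper_force: 30.0
```

```bash
python3 st.py
```

```text
15.7 [ 0.441  0.52   1.754 -0.531  0.582  2.669] grip [0.4944 0.2916 0.0891] tz [ 0.418 -0.111 -0.902] F [-7.8  0.6  0. ] [ 0.25  1.79 -0.12] 29.99707932804995 gn 0.0391
```

Emit:
{"method": "play_rows", "body": {
  "steps": [0.003,0,0.0014,0,0,0.002,0,0.001,0,0,0,0,0,0,0]
}}

```text
time: 16.08
eef_pos: [0.4971, 0.2909, 0.0945]
tcp_rot: [3.138, -0.447, -0.25]
wrist_force: [-6.9, 0.4, -0.8]
gripper_width: 0.404
gripper_force: 30.0
```

```bash
python3 st.py; cat > ax.py <<'E'
from h import *
import sys
# axis of the head from brass points (front half cylinder) + disc plane, top/side/wrist
for n in sys.argv[2:]:
    s=snap(n,sys.argv[1]+n); P=cloud(s); hsv=cv2.cvtColor(s['pixels'],cv2.COLOR_RGB2HSV); H,S,V=[hsv[...,i].astype(int) for i in range(3)]
    near=(np.hypot(P[...,0]-.49,P[...,1]-.29)<.06)&np.isfinite(P[...,0])
    d=near&(S<70)&(V<110)&(P[...,2]>.095)&(P[...,2]<.125); b=near&(H>12)&(H<28)&(S>110)&(P[...,2]>.05)&(P[...,2]<.13)
    print(n,'dark',d.sum(),'brass',b.sum())
    for m,t in((d,'dark'),(b,'brass')):
        if m.sum()>30: q=P[m]; print(t,q.mean(0).round(4),q.min(0).round(4),q.max(0).round(4))
E
python3 ax.py a wrist side top; python3 - <<'E'
import cv2,numpy as np
a=[cv2.imread(f'pics/a{n}.png') for n in('wrist','side')]
cv2.imwrite('pics/am.png',np.hstack([cv2.resize(a[0][180:450,160:480],(400,338)),cv2.resize(a[1][290:470,240:453],(400,338))]))
E
```

```text
16.075 [ 0.434  0.525  1.744 -0.525  0.583  2.656] grip [0.4996 0.2903 0.0891] tz [ 0.418 -0.111 -0.902] F [-6.9  0.4 -0.8] [ 0.22  1.65 -0.14] 29.996576225948957 gn 0.0445
wrist dark 8633 brass 7638
dark [0.498  0.2903 0.1132] [0.4692 0.2562 0.095 ] [0.5184 0.323  0.125 ]
brass [0.4973 0.2908 0.1121] [0.4687 0.2601 0.0654] [0.5273 0.3211 0.1294]
side dark 0 brass 0
top dark 127 brass 164
dark [0.4994 0.2995 0.1146] [0.4837 0.2579 0.0955] [0.5197 0.3231 0.123 ]
brass [0.5101 0.2863 0.1063] [0.49   0.2681 0.072 ] [0.5199 0.3135 0.1182]
```

View pics/am.png

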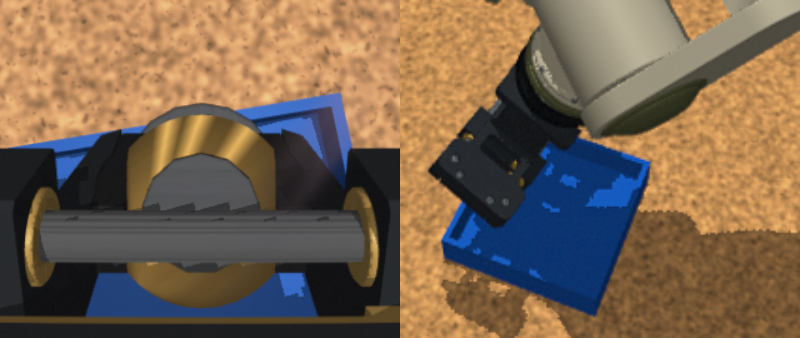

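The head has pivoted: the disc at crop pixel (200,185) now faces up relative to the tool. I'll measure its plane from depth.

```bash
cat > pl.py <<'E'
from h import *
import sys
s=snap('wrist',sys.argv[1]) if len(sys.argv)<3 else load(sys.argv[1])
P=cloud(s); hsv=cv2.cvtColor(s['pixels'],cv2.COLOR_RGB2HSV); S=hsv[...,1]
m=np.zeros((480,640),bool); m[300:346,270:372]=1; m&=(S<60)&np.isfinite(P[...,0])&(P[...,2]>.09)
q=P[m]; c=np.median(q,0)
for _ in range(8):
    n=np.linalg.svd(q-c,full_matrices=False)[2][2]; n*=np.sign(n[2]); q=q[abs((q-c)@n)<.0025]; c=q.mean(0)
print(len(q),'n',n.round(3),'tilt',np.degrees(np.arccos(n[2])).round(1),'az',np.degrees(np.arctan2(n[1],n[0])).round(0),'c',c.round(4),q[:,2].max().round(4))
E
python3 pl.py awrist x
```

```text
2994 n [-0.097  0.032  0.995] tilt 5.9 az 162.0 c [0.5014 0.2897 0.1167] 0.1189
```

5.9° left. I'll push a little more, then back off the wall and press down to seat it.

Emit:
{"method": "play_rows", "body": {
  "steps": [0.0027,0,0.0013,0,0,0.0027,0,0.0013,0,0,0,0,0,0,0]
}}

```text
time: 16.6
eef_pos: [0.503, 0.2895, 0.0947]
tcp_rot: [3.138, -0.447, -0.25]
wrist_force: [-7.7, 1.2, -0.0]
gripper_width: 0.406
gripper_force: 30.0
```

```bash
python3 st.py; python3 pl.py b
```

```text
16.6 [ 0.427  0.531  1.733 -0.519  0.585  2.643] grip [0.5055 0.2888 0.0892] tz [ 0.418 -0.111 -0.902] F [-7.7  1.2 -0. ] [ 0.12  1.66 -0.17] 29.996542486278486 gn 0.0504
3429 n [-0.018  0.009  1.   ] tilt 1.1 az 152.0 c [0.5078 0.2881 0.1164] 0.1188
```

1.1°: upright. Backing off to the tray's middle and lowering.

Emit:
{"method": "play_rows", "body": {
  "steps": [-0.006,0,-0.0029,0,0,-0.009,0,-0.0043,0,0,-0.009,0,-0.0043,0,0,-0.004,0,-0.002,0,0,-0.0008,0,0.0018,0,0,-0.0004,0,0.0009,0,0,0,0,0,0,0]
}}

```text
time: 17.52
eef_pos: [0.4742, 0.2975, 0.0926]
tcp_rot: [3.14, -0.45, -0.251]
wrist_force: [-2.9, 0.0, 3.8]
gripper_width: 0.406
gripper_force: 30.0
```

```bash
python3 st.py; python3 pl.py c
```

```text
17.525 [ 0.467  0.505  1.789 -0.559  0.572  2.721] grip [0.4767 0.2968 0.0872] tz [ 0.421 -0.109 -0.9  ] F [-2.9  0.   3.8] [ 0.    0.76 -0.07] 29.99641654540028 gn 0.0211
3421 n [-0.026  0.008  1.   ] tilt 1.6 az 163.0 c [0.479  0.296  0.1144] 0.1164
```

Emit:
{"method": "play_rows", "body": {
  "steps": [-0.0004,0,0.0009,0,0,0,0,0,0,0,0,0,0,0,45,0,0,0,0,55,0,0,0,0,75,0,0,0,0,100,0,0,0,0,100,0,0,0,0,100]
}}

```text
time: 18.58
eef_pos: [0.4739, 0.2973, 0.091]
tcp_rot: [3.139, -0.449, -0.25]
wrist_force: [0.2, -0.8, -0.7]
gripper_width: 0.98
gripper_force: 0.0
```

```bash
python3 st.py; python3 pl.py d
```

```text
18.575 [ 0.467  0.507  1.79  -0.561  0.57   2.723] grip [0.4764 0.2967 0.0856] tz [ 0.42  -0.11  -0.901] F [ 0.2 -0.8 -0.7] [0.14 0.17 0.  ] 0.0 gn 0.0208
3916 n [-0.003 -0.001  1.   ] tilt 0.2 az -158.0 c [0.4791 0.2955 0.1141] 0.1164
```

Released and standing at 0.2°. Retreating along the tool axis.

Emit:
{"method": "play_rows", "body": {
  "steps": [0,0,-0.01,0,100,0,0,-0.02,0,100,0,0,-0.03,0,100,0,0,-0.03,0,100,0,0,-0.03,0,100,0,0,0,0,100,0,0,0,0,100]
}}

```text
time: 19.5
eef_pos: [0.4234, 0.3103, 0.1984]
tcp_rot: [3.139, -0.448, -0.25]
wrist_force: [0.4, 0.7, 0.0]
gripper_width: 0.997
gripper_force: 0.0
```

```bash
python3 st.py; python3 - <<'E'
from h import *
s=snap('wrist','e'); P=cloud(s); hsv=cv2.cvtColor(s['pixels'],cv2.COLOR_RGB2HSV); S=hsv[...,1]; V=hsv[...,2]
m=(np.hypot(P[...,0]-.476,P[...,1]-.296)<.035)&(P[...,2]>.10)&(P[...,2]<.13)&(S<70); q=P[m]
c=np.median(q,0)
for _ in range(8):
    n=np.linalg.svd(q-c,full_matrices=False)[2][2]; n*=np.sign(n[2]); q=q[abs((q-c)@n)<.0025]; c=q.mean(0)
print(len(q),n.round(3),c.round(4))
H=hsv[...,0]; b=(H>105)&(H<130)&(S>120)&(P[...,2]>.022)&(P[...,2]<.036)&(np.hypot(P[...,0]-.456,P[...,1]-.3)<.12); r=cv2.minAreaRect(P[b][:,:2].astype(np.float32)); print('tray',r)
E
```

```text
19.5 [ 0.543  0.287  1.779 -0.446  0.804  2.633] grip [0.4259 0.3096 0.193 ] tz [ 0.419 -0.11  -0.901] F [0.4 0.7 0. ] [0.09 0.17 0.06] 0.0 gn -0.0307
1663 [ 0.001 -0.004  1.   ] [0.4759 0.2965 0.1141]
tray ((0.4604753851890564, 0.2995077967643738), (0.13986770808696747, 0.1338983178138733), 85.02067565917969)
```

The holder is upright, about 16–20 mm from the tray centre, with its top at 0.114 m (expected 0.113 m). Handing in.

```bash
python3 -c "
from plant import ctrl
print(ctrl.close_job())"
```

```text
the job is handed in; nothing more can be done
None
```

The toolholder was twisted loose by 69°, drawn out of the seat, and left standing upright in the blue tray about 2 cm from its middle; the job was handed in at about 19.5 s, but no verdict came back and I did not re-measure the other things on the bench.

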